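# Face up the counter display

## Robot

A 6-joint arm with a two-finger parallel gripper is mounted at the origin on the work surface. World frame = base frame: x ahead of the robot, y to its left, z up, the work surface at z = 0. Lengths are in m, angles in rad, forces in N, time in s.
With the tool pointing down it reaches from about 0.425 to 0.95 m from the base axis. Payload 3.5 kg.
Tool frame: the origin (TCP) lies on the centre line of the jaws, within the pads' length; the fingertips stand 25 mm ahead of it and the grasp point (between the pads) lies 6 mm ahead of it (ctrl.finger_overhang is the distance from the TCP to the fingertips, in m); z points along the fingers, y is the line along which they close (so a half turn about z gives the same grasp; the last joint's range is limited). The gripper opens to 85 mm and grips with 20 to 120 N. Pads are 22 mm wide; open, the fingers measure 114 mm over their backs; the gripper's body (76 mm by 85 mm) begins 54 mm behind the grasp point. The pads swing forward as they close: fully open they stand 13 mm farther back than shut.
Start: joints at [-1.457, 0.286, 1.577, -0, 1.279, -0.15], TCP at [0.176, -0.652, 0.256] pointing down, gripper open.
Joint ranges: [-2.77, 2.77], [-0.9, 2.22], [0.21, 2.48], [-1.53, 4.67], [0.24, 2.81], [-2.84, 2.84]. Speed limits (rad/s): [2.79, 2.79, 3.14, 3.14, 3.14, 3.14].

## Interface

Orientations are given as a unit quaternion [x, y, z, w].
In Python, from plant import get_state, imaging, job, ctrl gives the robot as it stands.
- The arm moves only by the tool jog_arm, never from a script. Its argument "increments" is a list of rows, each an object of numbers: "dx", "dy", "dz": the shift along the world's x, y, z each as a share of 12 cm, from -1 to 1; "ax", "ay", "az": the turn, a rotation vector about the world's x, y, z each as a share of pi/2 rad, from -1 to 1; "gripper": the gripper command: -1 is shut, 1 is fully open, values between are in proportion. A call has 1 to 10 rows; each row is the pose to reach, as a shift and turn from the pose commanded when the call began; what a row does not reach only later rows make up. A row lasts 1/10 s, in which the tool goes at most 50 mm and 8.59 degrees, less where a joint would pass 70% of its speed; a pose out of reach is approached as far as the arm can. A call with a number of a shift or a turn outside -1 to 1 is refused whole. A call with a gripper value outside its range is refused whole. The fingers move at their own pace and stop on an object; "force" is the grip in N (left out, the last holds). Time passes only in rows, so rows that repeat a pose let the fingers close. It gives the time, the measured TCP pose, the force, the opening and the grip force at its end, in the units of the state.
- get_state(): the state, without advancing time (a new reading comes with each control period).
- imaging.read_camera(name): name is "side" or "top"; returns a dict with "frame" (400x640x3 uint8, blue, green, red), "depth" (400x640 float32, m along the optical axis (not along the pixel's ray), 0 where there is no reading), "camera_matrix" (3x3 intrinsics, pixels), "extrinsics" (4x4, takes a point from camera to world coordinates). Camera axes: x right, y up, looking along -z (the intrinsics and any distortion apply to the point x, -y, -z); pixel columns grow to the right and rows downward; lengths in m; the calibration is good to about 2 mm. A picture is of the moment at which its call begins.
- job.sign_off(): hands the job in; it is judged then, once.
The state is a dict: "time": time; "qpos": joint angles; "dq": joint speeds; "joint_efforts": joint torques, N m; "eef_pos": TCP position; "tcp_rot": TCP orientation; "contact_force": force on the tool from outside, world axes, zero at the start; "wrist_torque": the same for the moment, N m; "opening": opening from 0.0 (shut) to 1.0 (fully open); "finger_force": force on a finger pad.
Only numpy, scipy, OpenCV 4.12 (cv2) and the standard library are available. Lean on these libraries where they do the work, as an engineer would, in place of code of your own. Each camera call takes 0.05 s, during which the arm holds its last target. There are 200 camera calls.

## Task

Face up the counter display by pushing with the fingertips: slide the tin that stands outside, on the robot's side of the rack, into the empty lane and up against the lip at the far end, and slide the carton that has been left part-way along its own lane forward until it stands flat against the lip too. Only push them along the counter, never lift or topple them, and leave the tin that is already at the lip, the jar and the card terminal where they are. When done, take the hand away.

Things in the scene. Friction and masses are not known exactly. Their poses are not given: they have to be found in the camera images.
- rack: dark steel rack, fixed, no floor: at its far end a straight lip (301 mm long, 6 thick, 16 high) and four dividers (4 thick, 16 high, 120 long) from the lip towards the robot at y = -148.5, -49.5, 49.5, 148.5 mm: three lanes 95 mm wide, open to the robot, centres y = -99, 0, 99. Origin: middle of the lip's inner face, on the counter; x along the lanes towards the lip (lanes at x -120 to 0), z up.
- tin_center (a point): centre, half-way up, of the loose tin to be pushed: a squat round steel tin with a red label, 75 mm across and 58 mm tall, about 0.28 kg, standing upright on the counter outside the rack, before the open ends of its lanes. The tin in the rack looks the same.
- tin: the same tin: origin at the centre of its underside, z up its axis.
- carton_center (a point): centre, half-way up, of the loose carton to be pushed: 56 mm deep along its x (which points roughly to the lip), 66 mm wide along its y, 72 mm tall, about 0.2 kg; standing a little askew in one of the lanes, 45 to 75 mm short of the lip. Its rear end may stick out of the lane's open end.
- carton: the same carton: origin at the centre of its underside, x along its depth towards the lip, z up.
- place_tin: a plain white paper card lying flat, 66 x 80 mm, no thickness to feel, fixed, seen only. Its origin is its centre, 37.5 mm short of the lip's inner face and midway between two dividers: where the centre of a tin stands when it touches the lip. x points to the lip. It marks the empty lane, where the tin belongs.
- place_carton: a plain white paper card lying flat, 66 x 80 mm, no thickness to feel, fixed, seen only. Its origin is its centre, 37.5 mm short of the lip's inner face and midway between two dividers: where the centre of a tin stands when it touches the lip. x points to the lip. It lies in the carton's lane.
- full_tin: bystander: a second tin, same size and look, already standing against the lip in the third lane, loose. Origin at the centre of its underside.
- jar: bystander: loose jar with a lid, 54 mm across, 85 mm tall, on the counter to the left of the rack. Origin at the centre of its underside.
- terminal: bystander: loose black card terminal lying flat, 150 x 76 mm and 30 mm high, on the counter to the right of the rack. Origin at the centre of its underside, x along its length.
Mind the look-alikes: they are no part of the job. Of the things that look like the carton, the smaller one is meant.

How it is judged:
At the end, for the whole second after the job is handed in: Tin upright on the counter in the empty lane, at most 6 mm short of the lip; carton upright in its own lane, centre at most 34 mm from the lip (28 mm when touching) and square within 0.12 rad; both at rest; other tin, jar and terminal within 20 mm of their starts (x of tin_center in the frame of rack above -0.0435 m and horizontal distance between tin_center and place_tin below 0.018 m and angle between each of tin, carton's own z axis and vertical below 0.1 rad and x of carton_center in the frame of rack above -0.034 m and horizontal distance between carton_center and place_carton below 0.025 m and angle between the x axis of carton and the x axis of rack, either way round below 0.12 rad and height (world z) of tin_center below 0.033 m and linear speed of each of tin, carton below 0.01 m/s and angular speed of each of tin, carton below 0.1 rad/s and height (world z) of carton_center below 0.04 m and distance of each of full_tin, jar, terminal from where it was at the start of the episode below 0.02 m).
It fails at once if the tin is lifted (centre more than 12 mm up), carried or toppled (leans over 25 degrees) (height (world z) of tin_center above 0.041 m or angle between tin's own z axis and vertical above 0.44 rad).
It fails at once if the carton is lifted (centre more than 12 mm up), carried or toppled (leans over 25 degrees) (height (world z) of carton_center above 0.048 m or angle between carton's own z axis and vertical above 0.44 rad).
It fails at once if the tin that already stands at the lip is shifted more than 20 mm or tipped (distance of full_tin from where it was at the start of the episode above 0.02 m or angle between full_tin's own z axis and vertical above 0.35 rad).
It fails at once if the jar is shifted more than 20 mm or tipped (distance of jar from where it was at the start of the episode above 0.02 m or angle between jar's own z axis and vertical above 0.35 rad).
It fails at once if the card terminal is shifted more than 20 mm or tipped (distance of terminal from where it was at the start of the episode above 0.02 m or angle between terminal's own z axis and vertical above 0.35 rad).
It also fails if it takes over 72 s, if anything falls off the work surface, if the arm or the gripper's body presses on something with over 40 N, if the wrist force passes 120 N, or if a joint passes its speed limit or range.

## Working session

There is one attempt and no reset: what is moved stays moved. The work goes in short steps, Python scripts to look and compute and a tool call to move; the robot and the scene stay as the last step left them, time stands still between calls to the robot, and variables do not carry over. Pictures are saved under pics/ and viewed, at most 10 in all, crops included, and the job is handed in when it is done.

Besides the shell and the picture viewer there is one more tool, called after "Request:" as name(argument=value, ...) on one line, values as JSON. jog_arm: Moves the arm, as the interface text tells. Shift numbers are shares of 12 cm and turn numbers shares of pi/2 rad, none past 1 either way. Its arguments: {"type":"object","properties":{"increments":{"type":"array"},"force":{"type":"number"}},"required":["increments"]}

```bash
mkdir -p pics
cat > h.py <<'E'
import numpy as np, cv2
from plant import get_state, imaging, job, ctrl
def cast(c,u,v,z):
    K,T=c["camera_matrix"],c["extrinsics"]
    d=T[:3,:3]@np.array([(u-K[0,2])/K[0,0],-(v-K[1,2])/K[1,1],-1.])
    return T[:3,3]+d*(z-T[2,3])/d[2]
def cloud(c):
    K,T=c["camera_matrix"],c["extrinsics"]; d=c["depth"].astype(float)
    v,u=np.mgrid[:d.shape[0],:d.shape[1]]
    P=np.stack([(u-K[0,2])/K[0,0]*d,-(v-K[1,2])/K[1,1]*d,-d],-1)
    return P@T[:3,:3].T+T[:3,3]
E
python3 - <<'E'
from h import *
for n in("top","side"):
    c=imaging.read_camera(n); cv2.imwrite(f"pics/{n}0.png",c["frame"]); np.savez(f"{n}0.npz",**c)
    print(n,c["camera_matrix"].round(1).tolist(),c["extrinsics"].round(3).tolist())
s=get_state();print(s["time"],s["eef_pos"],s["tcp_rot"])
E
```

```text
top [[382.0, 0.0, 319.6], [0.0, 382.0, 204.7], [0.0, 0.0, 1.0]] [[-0.004, 0.986, -0.168, 0.508], [-1.0, -0.007, -0.017, -0.032], [-0.018, 0.168, 0.986, 0.863], [0.0, 0.0, 0.0, 1.0]]
side [[362.7, 0.0, 323.9], [0.0, 362.7, 201.5], [0.0, 0.0, 1.0]] [[0.775, 0.458, -0.435, 0.294], [-0.632, 0.553, -0.544, -0.429], [-0.008, 0.696, 0.718, 0.628], [0.0, 0.0, 0.0, 1.0]]
0.1 [ 0.17596762 -0.65110866  0.25507681] [ 9.91315029e-01  1.31504315e-01  1.18130687e-05 -1.06234241e-03]
```

View pics/top0.png

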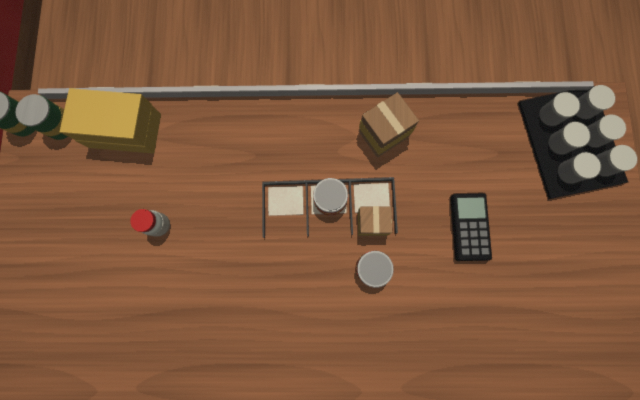

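View pics/side0.png

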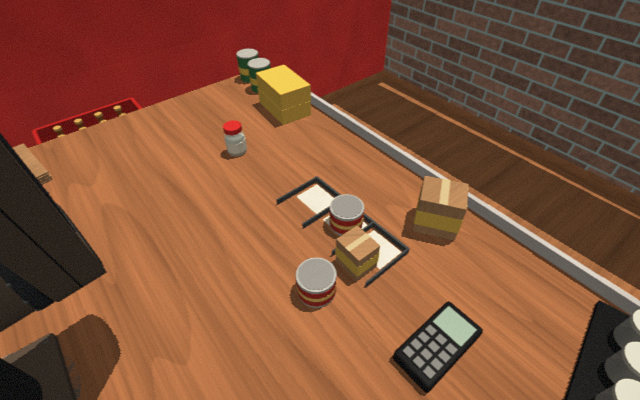

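The top view shows the rack at pixels (264–396, 180–237). The empty lane is on the left (card 285,200), the full tin is in the middle (330,196), the carton is in the right lane (375,222), and the loose tin is at (376,268). Next I'll measure these.

Run:
```python
from h import *
c=dict(np.load("top0.npz")); P=cloud(c); z=P[...,2]
v,u=np.mgrid[:400,:640]
def top(n,u0,u1,v0,v1,zl,zh):
    m=(u>=u0)&(u<=u1)&(v>=v0)&(v<=v1)&(z>zl)&(z<zh)
    n_,l,st,_=cv2.connectedComponentsWithStats(m.astype(np.uint8)); k=1+st[1:,4].argmax(); m=l==k
    r=cv2.minAreaRect(P[m][:,:2].astype(np.float32)*1000); print(n,m.sum(),"z",np.median(z[m]).round(4),"rect mm",r)
top("tin",350,400,245,295,.05,.066)
top("full",308,352,172,220,.05,.066)
top("carton",352,400,200,247,.065,.08)
top("jar",125,175,200,245,.075,.095)
top("term",445,495,185,270,.02,.04)
# rack: dark pixels, cast at z=16 mm
g=c["frame"].max(2); m=(g<70)&(u>255)&(u<405)&(v>170)&(v<245)&(z<.03)
ys,xs=np.nonzero(m)
Q=np.array([cast(c,a,b,.016) for a,b in zip(xs,ys)])[:,:2]
print("rack",m.sum(),cv2.minAreaRect((Q*1000).astype(np.float32)))
# white cards
hs=cv2.cvtColor(c["frame"],cv2.COLOR_BGR2HSV)
m=(hs[...,1]<60)&(hs[...,2]>170)&(u>262)&(u<308)&(v>180)&(v<220)
ys,xs=np.nonzero(m); Q=np.array([cast(c,a,b,0) for a,b in zip(xs,ys)])[:,:2]
print("card",m.sum(),cv2.minAreaRect((Q*1000).astype(np.float32)))
```

```text
tin 1036 z 0.0573 rect mm ((510.69586181640625, -131.40872192382812), (72.6717300415039, 72.01586151123047), 89.75711059570312)
full 936 z 0.0572 rect mm ((667.4098510742188, -40.01654052734375), (73.5977554321289, 73.57656860351562), 45.26551055908203)
carton 859 z 0.071 rect mm ((612.3914794921875, -134.67620849609375), (65.3863754272461, 55.18724822998047), 89.26008605957031)
jar 446 z 0.0832 rect mm ((612.2055053710938, 351.96710205078125), (46.87986755371094, 46.65739059448242), 69.45721435546875)
term 2363 z 0.0274 rect mm ((601.6458740234375, -349.4686279296875), (148.77816772460938, 75.88970184326172), 1.1013600826263428)
rack 441 ((639.5494384765625, -37.43751525878906), (135.91375732421875, 295.06719970703125), 1.5729235410690308)
card 941 ((666.8347778320312, 62.83556365966797), (65.24308013916016, 78.16679382324219), 0.22079865634441376)
```

Request:
jog_arm(increments=[{"dx": 0.7, "dy": 0.92, "az": 0.83, "gripper": 0}, {"dx": 0.7, "dy": 0.92, "az": 0.83, "gripper": 0}, {"dx": 0.7, "dy": 0.92, "az": 0.83, "gripper": 0}, {"dx": 0.7, "dy": 0.92, "az": 0.83, "gripper": 0}, {"dx": 0.7, "dy": 0.92, "az": 0.83, "gripper": 0}, {"dx": 0.7, "dy": 0.92, "az": 0.83, "gripper": 0}, {"dx": 0.7, "dy": 0.92, "az": 0.83, "gripper": 0}, {"dx": 0.7, "dy": 0.92, "az": 0.83, "gripper": 0}, {"dx": 0.7, "dy": 0.92, "az": 0.83, "gripper": 0}, {"dx": 0.7, "dy": 0.92, "az": 0.83, "gripper": 0}])

```text
$.increments[0]: bad value
```

Request:
jog_arm(increments=[{"dx": 0.7, "dy": 0.92}, {"dx": 0.7, "dy": 0.92}, {"dx": 0.7, "dy": 0.92}, {"dx": 0.7, "dy": 0.92}])

```text
$.increments[0]: bad value
```

Request:
jog_arm(increments=[{"dx": 0.7, "dy": 0.92}, {"dx": 0.7, "dy": 0.92}, {"dx": 0.7, "dy": 0.92}, {"dx": 0.7, "dy": 0.92}])

```text
$.increments[0]: bad value
```

Request:
jog_arm(increments=[{"dx": 0.7, "dy": 0.92}, {"dx": 0.7, "dy": 0.92}, {"dx": 0.7, "dy": 0.92}, {"dx": 0.7, "dy": 0.92}, {"dx": 0.7, "dy": 0.92}])

```text
$.increments[0]: bad value
```

```bash
python3 -c "
from h import *
s=get_state();print(s,ctrl.finger_overhang)"
```

```text
{'time': 0.1, 'qpos': array([-1.45700173e+00,  2.87108053e-01,  1.57800839e+00, -1.54707345e-05,
        1.27860097e+00, -1.49973720e-01]), 'dq': array([ 0.00077038, -0.00033519, -0.00250845, -0.00022632,  0.00106566,
        0.00172953]), 'joint_efforts': array([ 3.95477236e-04, -4.07298088e+01, -2.93699205e+01, -1.55523444e-04,
        3.42542538e-03,  1.68474583e-05]), 'eef_pos': array([ 0.17596762, -0.65110866,  0.25507681]), 'tcp_rot': array([ 9.91315029e-01,  1.31504315e-01,  1.18130687e-05, -1.06234241e-03]), 'contact_force': array([-0.09171247, -0.39145807, -0.06715593]), 'wrist_torque': array([ 0.00587495,  0.0030814 , -0.03673193]), 'finger_force': 0.0, 'opening': 1.0005186185198522} 0.025
```

The calls were refused, so a row probably needs every key. I'll try one complete row.

Request:
jog_arm(increments=[{"dx": 0.7, "dy": 0.92, "dz": 0, "ax": 0, "ay": 0, "az": 0.83, "gripper": 0}, {"dx": 0.7, "dy": 0.92, "dz": 0, "ax": 0, "ay": 0, "az": 0.83, "gripper": 0}, {"dx": 0.7, "dy": 0.92, "dz": 0, "ax": 0, "ay": 0, "az": 0.83, "gripper": 0}, {"dx": 0.7, "dy": 0.92, "dz": 0, "ax": 0, "ay": 0, "az": 0.83, "gripper": 0}, {"dx": 0.7, "dy": 0.92, "dz": 0, "ax": 0, "ay": 0, "az": 0.83, "gripper": 0}, {"dx": 0.7, "dy": 0.92, "dz": 0, "ax": 0, "ay": 0, "az": 0.83, "gripper": 0}, {"dx": 0.7, "dy": 0.92, "dz": 0, "ax": 0, "ay": 0, "az": 0.83, "gripper": 0}, {"dx": 0.7, "dy": 0.92, "dz": 0, "ax": 0, "ay": 0, "az": 0.83, "gripper": 0}, {"dx": 0.7, "dy": 0.92, "dz": 0, "ax": 0, "ay": 0, "az": 0.83, "gripper": 0}, {"dx": 0.7, "dy": 0.92, "dz": 0, "ax": 0, "ay": 0, "az": 0.83, "gripper": 0}])

```text
time: 1.1
eef_pos: [0.2599, -0.5409, 0.2556]
tcp_rot: [0.708, 0.706, 0.0, -0.001]
contact_force: [0.2, -0.3, 0.3]
opening: 0.501
finger_force: 0.0
```

Request:
jog_arm(increments=[{"dx": 0.7, "dy": 0.9, "dz": 0, "ax": 0, "ay": 0, "az": 0, "gripper": 0}, {"dx": 0.7, "dy": 0.9, "dz": 0, "ax": 0, "ay": 0, "az": 0, "gripper": 0}, {"dx": 0.7, "dy": 0.9, "dz": 0, "ax": 0, "ay": 0, "az": 0, "gripper": 0}, {"dx": 0.7, "dy": 0.9, "dz": 0, "ax": 0, "ay": 0, "az": 0, "gripper": 0}, {"dx": 0.7, "dy": 0.9, "dz": 0, "ax": 0, "ay": 0, "az": 0, "gripper": 0}])

```text
time: 1.6
eef_pos: [0.3444, -0.4327, 0.2563]
tcp_rot: [0.708, 0.706, -0.0, -0.0]
contact_force: [-0.3, 0.3, 1.0]
opening: 0.501
finger_force: 0.0
```

Request:
jog_arm(increments=[{"dx": 0.7, "dy": 0.9, "dz": 0, "ax": 0, "ay": 0, "az": 0, "gripper": 0}, {"dx": 0.7, "dy": 0.9, "dz": 0, "ax": 0, "ay": 0, "az": 0, "gripper": 0}, {"dx": 0.7, "dy": 0.9, "dz": 0, "ax": 0, "ay": 0, "az": 0, "gripper": 0}, {"dx": 0.7, "dy": 0.9, "dz": 0, "ax": 0, "ay": 0, "az": 0, "gripper": 0}, {"dx": 0.7, "dy": 0.9, "dz": 0, "ax": 0, "ay": 0, "az": 0, "gripper": 0}])

```text
time: 2.1
eef_pos: [0.4279, -0.3259, 0.2563]
tcp_rot: [0.708, 0.706, -0.0, 0.0]
contact_force: [-0.2, -0.1, -0.5]
opening: 0.501
finger_force: 0.0
```

Request:
jog_arm(increments=[{"dx": 0.7, "dy": 0.9, "dz": 0, "ax": 0, "ay": 0, "az": 0, "gripper": 0}, {"dx": 0.7, "dy": 0.9, "dz": 0, "ax": 0, "ay": 0, "az": 0, "gripper": 0}, {"dx": 0.7, "dy": 0.9, "dz": 0, "ax": 0, "ay": 0, "az": 0, "gripper": 0}, {"dx": 0.7, "dy": 0.9, "dz": 0, "ax": 0, "ay": 0, "az": 0, "gripper": 0}, {"dx": 0.7, "dy": 0.9, "dz": 0, "ax": 0, "ay": 0, "az": 0, "gripper": 0}, {"dx": 0.7, "dy": 0.9, "dz": 0, "ax": 0, "ay": 0, "az": 0, "gripper": 0}])

```text
time: 2.7
eef_pos: [0.5113, -0.2191, 0.2562]
tcp_rot: [0.709, 0.705, -0.0, -0.0]
contact_force: [0.4, -0.2, 0.2]
opening: 0.496
finger_force: 0.0
```

Request:
jog_arm(increments=[{"dx": 0, "dy": 0, "dz": -0.87, "ax": 0, "ay": 0, "az": 0, "gripper": 0}, {"dx": 0, "dy": 0, "dz": -0.87, "ax": 0, "ay": 0, "az": 0, "gripper": 0}, {"dx": 0, "dy": 0, "dz": -0.87, "ax": 0, "ay": 0, "az": 0, "gripper": 0}, {"dx": 0, "dy": 0, "dz": -0.87, "ax": 0, "ay": 0, "az": 0, "gripper": 0}])

```text
time: 3.1
eef_pos: [0.5108, -0.218, 0.151]
tcp_rot: [0.709, 0.705, -0.0, -0.002]
contact_force: [-0.5, -0.7, 0.7]
opening: 0.5
finger_force: 0.0
```

Request:
jog_arm(increments=[{"dx": 0, "dy": 0, "dz": -0.3, "ax": 0, "ay": 0, "az": 0, "gripper": 0}, {"dx": 0, "dy": 0, "dz": -0.6, "ax": 0, "ay": 0, "az": 0, "gripper": 0}, {"dx": 0, "dy": 0, "dz": -0.87, "ax": 0, "ay": 0, "az": 0, "gripper": 0}, {"dx": 0, "dy": 0, "dz": -0.87, "ax": 0, "ay": 0, "az": 0, "gripper": 0}, {"dx": 0, "dy": 0, "dz": -0.87, "ax": 0, "ay": 0, "az": 0, "gripper": 0}])

```text
time: 3.6
eef_pos: [0.5136, -0.2187, 0.0502]
tcp_rot: [0.708, 0.706, 0.0, 0.002]
contact_force: [0.7, -0.2, -0.1]
opening: 0.496
finger_force: 0.0
```

Request:
jog_arm(increments=[{"dx": 0, "dy": 0.15, "dz": 0, "ax": 0, "ay": 0, "az": 0, "gripper": 0}, {"dx": 0, "dy": 0.25, "dz": 0, "ax": 0, "ay": 0, "az": 0, "gripper": 0}, {"dx": 0, "dy": 0.32, "dz": 0, "ax": 0, "ay": 0, "az": 0, "gripper": 0}, {"dx": 0, "dy": 0.39, "dz": 0, "ax": 0, "ay": 0, "az": 0, "gripper": 0}, {"dx": 0, "dy": 0.46, "dz": 0, "ax": 0, "ay": 0, "az": 0, "gripper": 0}, {"dx": 0, "dy": 0.53, "dz": 0, "ax": 0, "ay": 0, "az": 0, "gripper": 0}, {"dx": 0, "dy": 0.6, "dz": 0, "ax": 0, "ay": 0, "az": 0, "gripper": 0}, {"dx": 0, "dy": 0.67, "dz": 0, "ax": 0, "ay": 0, "az": 0, "gripper": 0}, {"dx": 0, "dy": 0.74, "dz": 0, "ax": 0, "ay": 0, "az": 0, "gripper": 0}, {"dx": 0, "dy": 0.8, "dz": 0, "ax": 0, "ay": 0, "az": 0, "gripper": 0}])

```text
time: 4.6
eef_pos: [0.5133, -0.1217, 0.0487]
tcp_rot: [0.708, 0.706, 0.0, 0.002]
contact_force: [-0.5, -5.7, 5.1]
opening: 0.5
finger_force: 3.1
```

Run:
```python
from h import *
c=imaging.read_camera("side"); cv2.imwrite("pics/side1.png",c["frame"])
```

```text
(no output)
```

View pics/side1.png

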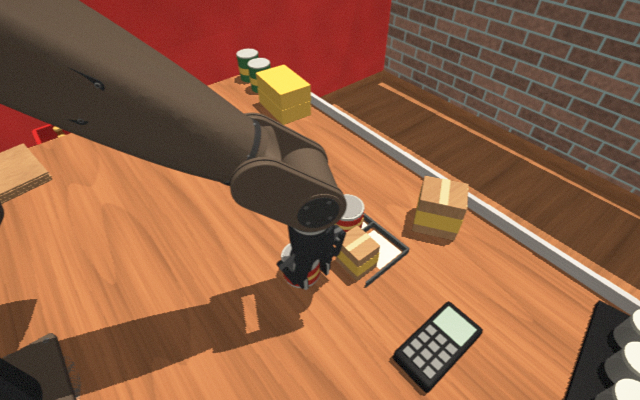

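The tin is cradled upright between the fingertips at about (300,268). I'll keep pushing it left.

Request:
jog_arm(increments=[{"dx": 0, "dy": 0.06, "dz": 0, "ax": 0, "ay": 0, "az": 0, "gripper": 0}, {"dx": 0, "dy": 0.12, "dz": 0, "ax": 0, "ay": 0, "az": 0, "gripper": 0}, {"dx": 0, "dy": 0.19, "dz": 0, "ax": 0, "ay": 0, "az": 0, "gripper": 0}, {"dx": 0, "dy": 0.26, "dz": 0, "ax": 0, "ay": 0, "az": 0, "gripper": 0}, {"dx": 0, "dy": 0.33, "dz": 0, "ax": 0, "ay": 0, "az": 0, "gripper": 0}, {"dx": 0, "dy": 0.4, "dz": 0, "ax": 0, "ay": 0, "az": 0, "gripper": 0}, {"dx": 0, "dy": 0.47, "dz": 0, "ax": 0, "ay": 0, "az": 0, "gripper": 0}, {"dx": 0, "dy": 0.54, "dz": 0, "ax": 0, "ay": 0, "az": 0, "gripper": 0}, {"dx": 0, "dy": 0.6, "dz": 0, "ax": 0, "ay": 0, "az": 0, "gripper": 0}])

```text
time: 5.55
eef_pos: [0.5128, -0.0496, 0.0483]
tcp_rot: [0.708, 0.706, 0.0, 0.001]
contact_force: [-0.4, -5.4, 5.4]
opening: 0.495
finger_force: 3.3
```

Request:
jog_arm(increments=[{"dx": 0, "dy": 0.06, "dz": 0, "ax": 0, "ay": 0, "az": 0, "gripper": 0}, {"dx": 0, "dy": 0.12, "dz": 0, "ax": 0, "ay": 0, "az": 0, "gripper": 0}, {"dx": 0, "dy": 0.19, "dz": 0, "ax": 0, "ay": 0, "az": 0, "gripper": 0}, {"dx": 0, "dy": 0.26, "dz": 0, "ax": 0, "ay": 0, "az": 0, "gripper": 0}, {"dx": 0, "dy": 0.33, "dz": 0, "ax": 0, "ay": 0, "az": 0, "gripper": 0}, {"dx": 0, "dy": 0.4, "dz": 0, "ax": 0, "ay": 0, "az": 0, "gripper": 0}, {"dx": 0, "dy": 0.47, "dz": 0, "ax": 0, "ay": 0, "az": 0, "gripper": 0}, {"dx": 0, "dy": 0.53, "dz": 0, "ax": 0, "ay": 0, "az": 0, "gripper": 0}, {"dx": 0, "dy": 0.58, "dz": 0, "ax": 0, "ay": 0, "az": 0, "gripper": 0}, {"dx": 0, "dy": 0.58, "dz": 0, "ax": 0, "ay": 0, "az": 0, "gripper": 0}])

```text
time: 6.55
eef_pos: [0.5125, 0.0208, 0.0479]
tcp_rot: [0.708, 0.706, 0.0, 0.0]
contact_force: [2.1, -2.9, 2.9]
opening: 0.498
finger_force: 1.6
```

Request:
jog_arm(increments=[{"dx": 0, "dy": -0.3, "dz": 0, "ax": 0, "ay": 0, "az": 0, "gripper": 0}, {"dx": 0, "dy": -0.6, "dz": 0, "ax": 0, "ay": 0, "az": 0, "gripper": 0}, {"dx": 0, "dy": -0.6, "dz": 0.4, "ax": 0, "ay": 0, "az": 0, "gripper": 0}, {"dx": 0, "dy": -0.6, "dz": 0.7, "ax": 0, "ay": 0, "az": 0, "gripper": 0}, {"dx": 0, "dy": -0.6, "dz": 0.7, "ax": 0, "ay": 0, "az": 0, "gripper": 0}])

```text
time: 7.05
eef_pos: [0.5145, -0.052, 0.1358]
tcp_rot: [0.709, 0.706, 0.002, 0.003]
contact_force: [0.5, -1.0, 1.4]
opening: 0.501
finger_force: 0.0
```

Run:
```python
from h import *
c=imaging.read_camera("top"); cv2.imwrite("pics/top2.png",c["frame"]); np.savez("top2.npz",**c)
P=cloud(c);z=P[...,2]
m=(z>.052)&(z<.062)&(P[...,0]<.58)&(P[...,0]>.44)&(P[...,1]>0)&(P[...,1]<.15)
Q=P[m][:,:2].astype(np.float32)*1000;print(m.sum(),cv2.minAreaRect(Q))
```

```text
865 ((515.5186157226562, 69.88581085205078), (60.11668395996094, 74.08659362792969), 70.59567260742188)
```

View pics/top2.png

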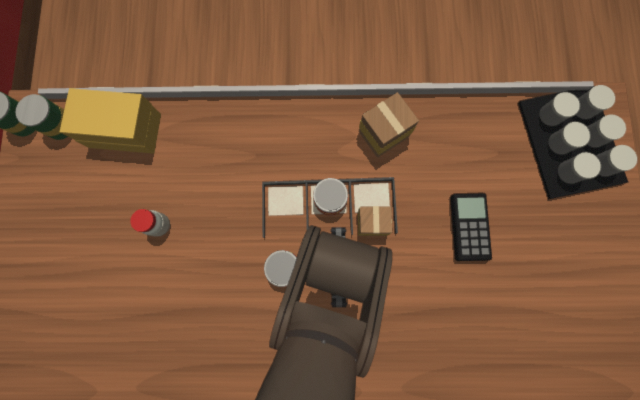

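The tin is upright at about (282,269), in front of the empty lane. Next the hand goes up and behind it with the closing line along y.

Request:
jog_arm(increments=[{"dx": -0.62, "dy": 0.97, "dz": 0, "ax": 0, "ay": 0, "az": -1, "gripper": 0}, {"dx": -0.62, "dy": 0.97, "dz": 0, "ax": 0, "ay": 0, "az": -1, "gripper": 0}, {"dx": -0.62, "dy": 0.97, "dz": 0, "ax": 0, "ay": 0, "az": -1, "gripper": 0}, {"dx": -0.62, "dy": 0.97, "dz": 0, "ax": 0, "ay": 0, "az": -1, "gripper": 0}, {"dx": -0.62, "dy": 0.97, "dz": 0, "ax": 0, "ay": 0, "az": -1, "gripper": 0}, {"dx": -0.62, "dy": 0.97, "dz": 0, "ax": 0, "ay": 0, "az": -1, "gripper": 0}, {"dx": -0.62, "dy": 0.97, "dz": 0, "ax": 0, "ay": 0, "az": -1, "gripper": 0}, {"dx": -0.62, "dy": 0.97, "dz": 0, "ax": 0, "ay": 0, "az": -1, "gripper": 0}, {"dx": -0.62, "dy": 0.97, "dz": 0, "ax": 0, "ay": 0, "az": -1, "gripper": 0}, {"dx": -0.62, "dy": 0.97, "dz": 0, "ax": 0, "ay": 0, "az": -1, "gripper": 0}])

```text
time: 8.1
eef_pos: [0.4354, 0.0656, 0.1289]
tcp_rot: [0.999, 0.034, -0.003, -0.001]
contact_force: [0.0, -0.1, -0.1]
opening: 0.502
finger_force: 0.0
```

Request:
jog_arm(increments=[{"dx": 0, "dy": 0, "dz": 0, "ax": 0, "ay": 0, "az": -0.05, "gripper": 0}, {"dx": 0, "dy": 0, "dz": 0, "ax": 0, "ay": 0, "az": -0.05, "gripper": 0}])

```text
time: 8.3
eef_pos: [0.4356, 0.0655, 0.1292]
tcp_rot: [1.0, -0.002, -0.003, -0.001]
contact_force: [0.7, -0.6, -0.8]
opening: 0.501
finger_force: 0.0
```

Request:
jog_arm(increments=[{"dx": 0, "dy": 0, "dz": -0.3, "ax": 0, "ay": 0, "az": 0, "gripper": 0}, {"dx": 0, "dy": 0, "dz": -0.6, "ax": 0, "ay": 0, "az": 0, "gripper": 0}, {"dx": 0, "dy": 0, "dz": -0.68, "ax": 0, "ay": 0, "az": 0, "gripper": 0}, {"dx": 0, "dy": 0, "dz": -0.68, "ax": 0, "ay": 0, "az": 0, "gripper": 0}, {"dx": 0.1, "dy": 0, "dz": -0.68, "ax": 0, "ay": 0, "az": 0, "gripper": 0}, {"dx": 0.2, "dy": 0, "dz": -0.68, "ax": 0, "ay": 0, "az": 0, "gripper": 0}, {"dx": 0.27, "dy": 0, "dz": -0.68, "ax": 0, "ay": 0, "az": 0, "gripper": 0}, {"dx": 0.34, "dy": 0, "dz": -0.68, "ax": 0, "ay": 0, "az": 0, "gripper": 0}, {"dx": 0.41, "dy": 0, "dz": -0.68, "ax": 0, "ay": 0, "az": 0, "gripper": 0}, {"dx": 0.48, "dy": 0, "dz": -0.68, "ax": 0, "ay": 0, "az": 0, "gripper": 0}])

```text
time: 9.3
eef_pos: [0.4947, 0.065, 0.0505]
tcp_rot: [1.0, -0.002, -0.002, -0.0]
contact_force: [-7.5, -1.2, 8.4]
opening: 0.5
finger_force: 4.9
```

Run:
```python
from h import *
c=imaging.read_camera("side"); cv2.imwrite("pics/side3.png",c["frame"])
```

```text
(no output)
```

View pics/side3.png

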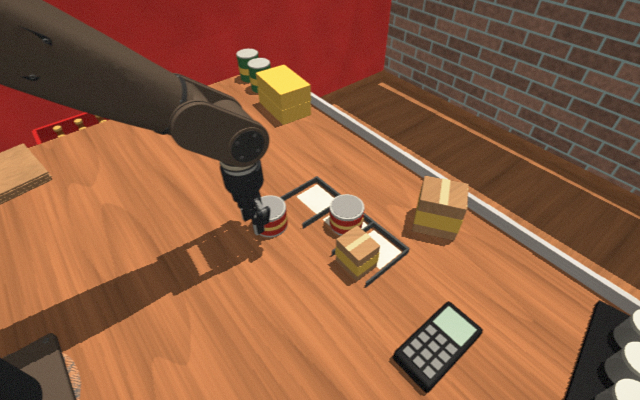

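The tin is upright at about (270,215), sitting in the fingers and lined up with the empty lane's mouth. I'll push on.

Request:
jog_arm(increments=[{"dx": 0.06, "dy": 0, "dz": 0, "ax": 0, "ay": 0, "az": 0, "gripper": 0}, {"dx": 0.13, "dy": -0.01, "dz": 0, "ax": 0, "ay": 0, "az": 0, "gripper": 0}, {"dx": 0.2, "dy": -0.02, "dz": 0, "ax": 0, "ay": 0, "az": 0, "gripper": 0}, {"dx": 0.27, "dy": -0.02, "dz": 0, "ax": 0, "ay": 0, "az": 0, "gripper": 0}, {"dx": 0.34, "dy": -0.02, "dz": 0, "ax": 0, "ay": 0, "az": 0, "gripper": 0}, {"dx": 0.41, "dy": -0.02, "dz": 0, "ax": 0, "ay": 0, "az": 0, "gripper": 0}, {"dx": 0.48, "dy": -0.02, "dz": 0, "ax": 0, "ay": 0, "az": 0, "gripper": 0}, {"dx": 0.55, "dy": -0.02, "dz": 0, "ax": 0, "ay": 0, "az": 0, "gripper": 0}, {"dx": 0.62, "dy": -0.02, "dz": 0, "ax": 0, "ay": 0, "az": 0, "gripper": 0}, {"dx": 0.69, "dy": -0.02, "dz": 0, "ax": 0, "ay": 0, "az": 0, "gripper": 0}])

```text
time: 10.35
eef_pos: [0.5779, 0.0625, 0.0501]
tcp_rot: [1.0, -0.002, -0.001, -0.0]
contact_force: [-5.0, -1.4, 5.3]
opening: 0.5
finger_force: 3.7
```

Request:
jog_arm(increments=[{"dx": 0.06, "dy": 0, "dz": 0, "ax": 0, "ay": 0, "az": 0, "gripper": 0}, {"dx": 0.12, "dy": 0, "dz": 0, "ax": 0, "ay": 0, "az": 0, "gripper": 0}, {"dx": 0.18, "dy": 0, "dz": 0, "ax": 0, "ay": 0, "az": 0, "gripper": 0}, {"dx": 0.22, "dy": 0, "dz": 0, "ax": 0, "ay": 0, "az": 0, "gripper": 0}, {"dx": 0.26, "dy": 0, "dz": 0, "ax": 0, "ay": 0, "az": 0, "gripper": 0}, {"dx": 0.29, "dy": 0, "dz": 0, "ax": 0, "ay": 0, "az": 0, "gripper": 0}, {"dx": 0.31, "dy": 0, "dz": 0, "ax": 0, "ay": 0, "az": 0, "gripper": 0}, {"dx": 0.33, "dy": 0, "dz": 0, "ax": 0, "ay": 0, "az": 0, "gripper": 0}, {"dx": 0.33, "dy": 0, "dz": 0, "ax": 0, "ay": 0, "az": 0, "gripper": 0}])

```text
time: 11.25
eef_pos: [0.618, 0.0624, 0.0501]
tcp_rot: [1.0, -0.002, 0.0, -0.0]
contact_force: [-3.4, -1.0, 3.5]
opening: 0.499
finger_force: 2.9
```

Next come small steps until it touches the lip.

Request:
jog_arm(increments=[{"dx": 0.02, "dy": 0, "dz": 0, "ax": 0, "ay": 0, "az": 0, "gripper": 0}, {"dx": 0.04, "dy": 0, "dz": 0, "ax": 0, "ay": 0, "az": 0, "gripper": 0}, {"dx": 0.05, "dy": 0, "dz": 0, "ax": 0, "ay": 0, "az": 0, "gripper": 0}, {"dx": 0.05, "dy": 0, "dz": 0, "ax": 0, "ay": 0, "az": 0, "gripper": 0}])

```text
time: 11.65
eef_pos: [0.6236, 0.0624, 0.0501]
tcp_rot: [1.0, -0.002, -0.0, 0.0]
contact_force: [-4.9, 0.2, 5.0]
opening: 0.498
finger_force: 3.5
```

```bash
cat > m.py <<'E'
from h import *
c=imaging.read_camera("top");P=cloud(c);z=P[...,2]
for n,x,y,zl,zh in(("tin",.667,.063,.052,.062),("full",.667,-.04,.052,.062),("carton",.645,-.135,.065,.078)):
    m=(z>zl)&(z<zh)&(abs(P[...,0]-x)<.075)&(abs(P[...,1]-y)<.05)
    Q=P[m][:,:2].astype(np.float32)*1000
    if m.sum()>20:print(n,m.sum(),cv2.minAreaRect(Q),Q.max(0))
cv2.imwrite("pics/last.png",c["frame"])
E
python3 m.py
```

```text
full 931 ((668.28564453125, -40.25921630859375), (72.19834899902344, 72.81634521484375), 44.351348876953125) [704.764     -3.494563]
carton 860 ((612.4354858398438, -134.57565307617188), (65.76577758789062, 55.144798278808594), 89.52471160888672) [ 640.1844  -101.48219]
```

Request:
jog_arm(increments=[{"dx": 0.02, "dy": 0, "dz": 0, "ax": 0, "ay": 0, "az": 0, "gripper": 0}, {"dx": 0.03, "dy": 0, "dz": 0, "ax": 0, "ay": 0, "az": 0, "gripper": 0}, {"dx": 0.03, "dy": 0, "dz": 0, "ax": 0, "ay": 0, "az": 0, "gripper": 0}])

```text
time: 12.0
eef_pos: [0.6251, 0.0624, 0.05]
tcp_rot: [1.0, -0.002, -0.004, 0.0]
contact_force: [-11.9, -0.7, 10.3]
opening: 0.5
finger_force: 6.6
```

Request:
jog_arm(increments=[{"dx": 0.015, "dy": 0, "dz": 0, "ax": 0, "ay": 0, "az": 0, "gripper": 0}, {"dx": 0.025, "dy": 0, "dz": 0, "ax": 0, "ay": 0, "az": 0, "gripper": 0}, {"dx": 0.025, "dy": 0, "dz": 0, "ax": 0, "ay": 0, "az": 0, "gripper": 0}])

```text
time: 12.3
eef_pos: [0.6254, 0.0625, 0.0499]
tcp_rot: [1.0, -0.002, -0.008, 0.0]
contact_force: [-20.1, -0.9, 16.8]
opening: 0.496
finger_force: 11.2
```

The force climbs at x = 0.625, so the tin is on the lip. I'll back off and slide across behind the carton, which is free space at x ≈ 0.535.

Request:
jog_arm(increments=[{"dx": -0.1, "dy": 0, "dz": 0, "ax": 0, "ay": 0, "az": 0, "gripper": 0}, {"dx": -0.4, "dy": 0, "dz": 0, "ax": 0, "ay": 0, "az": 0, "gripper": 0}, {"dx": -0.76, "dy": 0, "dz": 0, "ax": 0, "ay": 0, "az": 0, "gripper": 0}, {"dx": -0.76, "dy": 0, "dz": 0, "ax": 0, "ay": 0, "az": 0, "gripper": 0}, {"dx": -0.76, "dy": -0.4, "dz": 0, "ax": 0, "ay": 0, "az": 0, "gripper": 0}, {"dx": -0.76, "dy": -0.82, "dz": 0, "ax": 0, "ay": 0, "az": 0, "gripper": 0}, {"dx": -0.76, "dy": -0.82, "dz": 0, "ax": 0, "ay": 0, "az": 0, "gripper": 0}])

```text
time: 13.0
eef_pos: [0.5415, -0.0411, 0.0509]
tcp_rot: [1.0, -0.005, 0.003, 0.001]
contact_force: [0.7, 0.6, 0.3]
opening: 0.502
finger_force: 0.0
```

Request:
jog_arm(increments=[{"dx": 0, "dy": -0.4, "dz": 0, "ax": 0, "ay": 0, "az": 0, "gripper": 0}, {"dx": 0, "dy": -0.82, "dz": 0, "ax": 0, "ay": 0, "az": 0, "gripper": 0}, {"dx": 0, "dy": -0.82, "dz": 0, "ax": 0, "ay": 0, "az": 0, "gripper": 0}, {"dx": 0, "dy": -0.82, "dz": 0, "ax": 0, "ay": 0, "az": 0, "gripper": 0}])

```text
time: 13.4
eef_pos: [0.54, -0.1355, 0.05]
tcp_rot: [1.0, -0.004, 0.001, 0.0]
contact_force: [0.4, -0.1, -0.5]
opening: 0.5
finger_force: 0.0
```

```bash
python3 m.py
```

```text
tin 921 ((666.6656494140625, 62.445159912109375), (71.76310729980469, 72.88419342041016), 89.32301330566406) [703.15283  98.23494]
full 923 ((668.1025390625, -40.17991256713867), (72.29486083984375, 72.88642120361328), 44.489288330078125) [704.408      -3.4882193]
carton 366 ((616.8070068359375, -134.80203247070312), (66.1780014038086, 46.4133186340332), 89.79175567626953) [ 640.0536  -101.63529]
```

View pics/last.png

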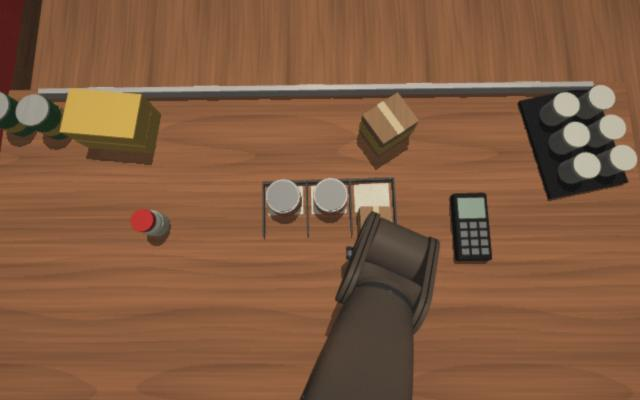

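The tin (283,197) is at the lip, with its centre 37 mm short of the inner face, and the full tin hasn't moved. Now I'll push the carton.

Request:
jog_arm(increments=[{"dx": 0.12, "dy": 0, "dz": 0, "ax": 0, "ay": 0, "az": 0, "gripper": 0}, {"dx": 0.2, "dy": 0, "dz": 0, "ax": 0, "ay": 0, "az": 0, "gripper": 0}, {"dx": 0.26, "dy": 0, "dz": 0, "ax": 0, "ay": 0, "az": 0, "gripper": 0}, {"dx": 0.31, "dy": 0, "dz": 0, "ax": 0, "ay": 0, "az": 0, "gripper": 0}, {"dx": 0.36, "dy": 0, "dz": 0, "ax": 0, "ay": 0, "az": 0, "gripper": 0}, {"dx": 0.41, "dy": 0, "dz": 0, "ax": 0, "ay": 0, "az": 0, "gripper": 0}, {"dx": 0.46, "dy": 0, "dz": 0, "ax": 0, "ay": 0, "az": 0, "gripper": 0}, {"dx": 0.51, "dy": 0, "dz": 0, "ax": 0, "ay": 0, "az": 0, "gripper": 0}, {"dx": 0.56, "dy": 0, "dz": 0, "ax": 0, "ay": 0, "az": 0, "gripper": 0}, {"dx": 0.61, "dy": 0, "dz": 0, "ax": 0, "ay": 0, "az": 0, "gripper": 0}])

```text
time: 14.45
eef_pos: [0.6127, -0.1345, 0.0498]
tcp_rot: [1.0, -0.003, -0.0, -0.0]
contact_force: [-0.5, -0.8, -0.5]
opening: 0.503
finger_force: 0.4
```

Request:
jog_arm(increments=[{"dx": 0.04, "dy": 0, "dz": 0, "ax": 0, "ay": 0, "az": 0, "gripper": 0}, {"dx": 0.08, "dy": 0, "dz": 0, "ax": 0, "ay": 0, "az": 0, "gripper": 0}, {"dx": 0.12, "dy": 0, "dz": 0, "ax": 0, "ay": 0, "az": 0, "gripper": 0}, {"dx": 0.15, "dy": 0, "dz": 0, "ax": 0, "ay": 0, "az": 0, "gripper": 0}, {"dx": 0.17, "dy": 0, "dz": 0, "ax": 0, "ay": 0, "az": 0, "gripper": 0}, {"dx": 0.19, "dy": 0, "dz": 0, "ax": 0, "ay": 0, "az": 0, "gripper": 0}, {"dx": 0.19, "dy": 0, "dz": 0, "ax": 0, "ay": 0, "az": 0, "gripper": 0}])

```text
time: 15.15
eef_pos: [0.6353, -0.1344, 0.05]
tcp_rot: [1.0, -0.002, 0.0, 0.0]
contact_force: [-1.0, -0.9, -0.3]
opening: 0.496
finger_force: 0.1
```

Request:
jog_arm(increments=[{"dx": 0.015, "dy": 0, "dz": 0, "ax": 0, "ay": 0, "az": 0, "gripper": 0}, {"dx": 0.025, "dy": 0, "dz": 0, "ax": 0, "ay": 0, "az": 0, "gripper": 0}, {"dx": 0.025, "dy": 0, "dz": 0, "ax": 0, "ay": 0, "az": 0, "gripper": 0}])

```text
time: 15.45
eef_pos: [0.6382, -0.1344, 0.05]
tcp_rot: [1.0, -0.003, 0.0, 0.0]
contact_force: [-0.7, -0.5, -0.2]
opening: 0.506
finger_force: 0.1
```

Request:
jog_arm(increments=[{"dx": 0.015, "dy": 0, "dz": 0, "ax": 0, "ay": 0, "az": 0, "gripper": 0}, {"dx": 0.025, "dy": 0, "dz": 0, "ax": 0, "ay": 0, "az": 0, "gripper": 0}, {"dx": 0.025, "dy": 0, "dz": 0, "ax": 0, "ay": 0, "az": 0, "gripper": 0}])

```text
time: 15.75
eef_pos: [0.6413, -0.1344, 0.0499]
tcp_rot: [1.0, -0.002, 0.0, 0.0]
contact_force: [-0.7, -0.2, 0.7]
opening: 0.498
finger_force: 0.1
```

```bash
python3 m.py
```

```text
tin 920 ((666.6067504882812, 62.496803283691406), (73.14989471435547, 71.73896789550781), 0.54090815782547) [703.14984   98.405136]
full 898 ((668.6372680664062, -38.54827880859375), (70.78599548339844, 73.62437438964844), 71.07894134521484) [704.4779     -3.4536498]
```

Run:
```python
from h import *
c=imaging.read_camera("side"); cv2.imwrite("pics/side4.png",cv2.resize(c["frame"][140:320,220:460],None,fx=3,fy=3))
```

```text
(no output)
```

View pics/side4.png

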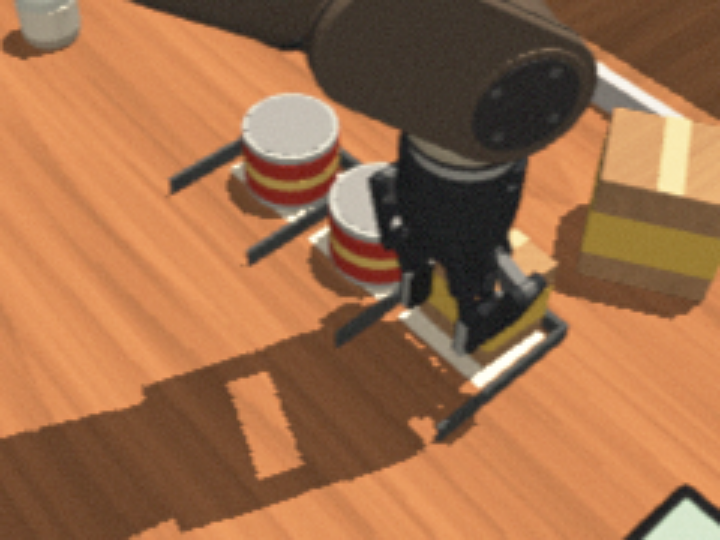

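The carton (crop pixel 500,300) is upright and close to the lip. I'll keep going in small steps until the force rises.

Request:
jog_arm(increments=[{"dx": 0.01, "dy": 0, "dz": 0, "ax": 0, "ay": 0, "az": 0, "gripper": 0}, {"dx": 0.02, "dy": 0, "dz": 0, "ax": 0, "ay": 0, "az": 0, "gripper": 0}, {"dx": 0.02, "dy": 0, "dz": 0, "ax": 0, "ay": 0, "az": 0, "gripper": 0}])

```text
time: 16.15
eef_pos: [0.6425, -0.1345, 0.05]
tcp_rot: [1.0, -0.002, -0.002, -0.0]
contact_force: [-5.0, -0.1, 3.4]
opening: 0.504
finger_force: 1.2
```

Request:
jog_arm(increments=[{"dx": 0.01, "dy": 0, "dz": 0, "ax": 0, "ay": 0, "az": 0, "gripper": 0}, {"dx": 0.02, "dy": 0, "dz": 0, "ax": 0, "ay": 0, "az": 0, "gripper": 0}, {"dx": 0.02, "dy": 0, "dz": 0, "ax": 0, "ay": 0, "az": 0, "gripper": 0}])

```text
time: 16.45
eef_pos: [0.643, -0.1346, 0.0503]
tcp_rot: [1.0, -0.002, -0.005, -0.0]
contact_force: [-12.4, -0.8, 8.4]
opening: 0.502
finger_force: 2.8
```

It's on the lip. Now I'll pull straight back, then up and clear.

Request:
jog_arm(increments=[{"dx": -0.05, "dy": 0, "dz": 0, "ax": 0, "ay": 0, "az": 0, "gripper": 0}, {"dx": -0.3, "dy": 0, "dz": 0, "ax": 0, "ay": 0, "az": 0, "gripper": 0}, {"dx": -0.7, "dy": 0, "dz": 0, "ax": 0, "ay": 0, "az": 0, "gripper": 0}, {"dx": -1, "dy": 0, "dz": 0, "ax": 0, "ay": 0, "az": 0, "gripper": 0}, {"dx": -1, "dy": 0, "dz": 0.4, "ax": 0, "ay": 0, "az": 0, "gripper": 0}, {"dx": -1, "dy": 0, "dz": 0.8, "ax": 0, "ay": 0, "az": 0, "gripper": 0}, {"dx": -1, "dy": 0, "dz": 1, "ax": 0, "ay": 0, "az": 0, "gripper": 0}, {"dx": -1, "dy": 0, "dz": 1, "ax": 0, "ay": 0, "az": 0, "gripper": 0}])

```text
time: 17.25
eef_pos: [0.5291, -0.1357, 0.1757]
tcp_rot: [1.0, -0.003, 0.006, 0.002]
contact_force: [-0.3, -0.6, 0.2]
opening: 0.499
finger_force: 0.0
```

Request:
jog_arm(increments=[{"dx": -0.5, "dy": -0.9, "dz": 0.5, "ax": 0, "ay": 0, "az": 0, "gripper": 0}, {"dx": -0.5, "dy": -0.9, "dz": 0.5, "ax": 0, "ay": 0, "az": 0, "gripper": 0}, {"dx": -0.5, "dy": -0.9, "dz": 0.5, "ax": 0, "ay": 0, "az": 0, "gripper": 0}, {"dx": -0.5, "dy": -0.9, "dz": 0.5, "ax": 0, "ay": 0, "az": 0, "gripper": 0}, {"dx": -0.5, "dy": -0.9, "dz": 0.5, "ax": 0, "ay": 0, "az": 0, "gripper": 0}])

```text
time: 17.75
eef_pos: [0.4656, -0.2426, 0.229]
tcp_rot: [1.0, -0.003, 0.0, -0.0]
contact_force: [0.3, -0.0, -0.5]
opening: 0.498
finger_force: 0.0
```

```bash
python3 m.py
```

```text
tin 923 ((666.7792358398438, 62.3033332824707), (73.20936584472656, 71.65718078613281), 0.5944440960884094) [703.36847  98.23783]
full 932 ((668.1109619140625, -40.1796989440918), (72.93875885009766, 73.28719329833984), 0.10961497575044632) [704.5809     -3.5208876]
carton 811 ((679.3330688476562, -136.1160430908203), (65.88894653320312, 55.86991882324219), 89.6939697265625) [ 707.41504 -103.05127]
```

View pics/last.png

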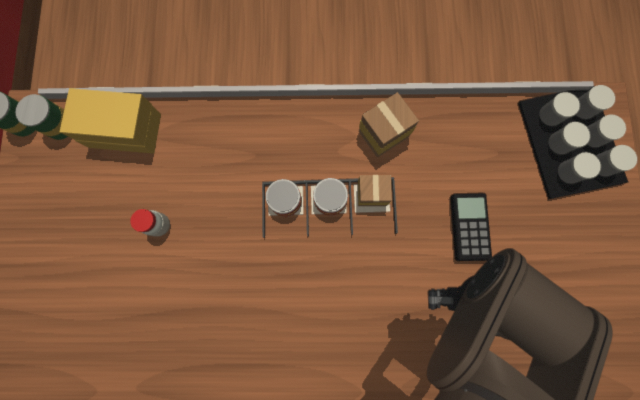

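Both goods stand square at the lip: the tin at (283,197) and the carton at (375,190). The bystanders haven't moved and the hand is clear, so I'll hand it in.

```bash
python3 -c "
from plant import job
print(job.sign_off())"
```

```text
the job is handed in; nothing more can be done
None
```

The job is handed in, though the hand-in returned no verdict: tin and carton both stand upright against the lip in their lanes, the other tin, jar and terminal did not visibly move, and the hand is clear, at about 18 s of the 72 s.

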